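Register a machined block in the corner of a drilling jig

TASK

Get the aluminium block ready for drilling: slide it off its taped parking mark across the jig's steel plate, never lifting or tipping it, until its long side sits flat against the red fence at least two fingers' width (about 30 mm) short of the yellow stop. Then slide it along the fence until its end meets the stop, and finish there still holding the block, pressing it gently (about 10 N of hand pressure each way) against the red fence and the yellow stop at once. Do not let go at the end, and leave the other things on the bench alone.

Things in the scene. Friction and masses are not known exactly. Their poses are not given: they have to be found in the camera images.
- block_center (a point): Centre of the loose aluminium block (about 0.45 kg), on its vertical centre line, 35 mm above its underside. x runs across its foot's short way, y along the long way, z up. The block starts with its x axis within 0.55 rad of the jig's x axis.
- block: The same block; origin at the centre of its underside, same axes. Foot 60 (x) x 80 (y) x 25 mm high; centred on it an upright boss 30 (x) x 44 (y) mm from 25 to 70 mm above the underside. Grip the boss from above across its 30 mm (along x) or its 44 mm.
- jig: The fixed dark jig plate of smooth oiled steel (slippery, friction about 0.2), 240 (x) x 360 (y) x 12 mm thick, lying on the bench; origin at the centre of its underside, top at z = 12 mm. Its x axis points away from the robot (turned up to 0.35 rad) towards the red fence, its y axis runs along the fence towards the yellow stop.
- fence: The fixed red fence bar (oiled like the plate) along the plate's far edge, 25 mm thick (x), 360 mm long (y), 20 mm high above the plate. Its origin and axes coincide with those of the jig; its working face looks to the jig's -x.
- fence_face (a point): Middle of the fence's working face, 10 mm above the plate: at x = 85 mm, y = 0 in the jig's frame. Axes as the jig's. The seated block's centre line lies 30 mm to the jig's -x of this face.
- stop: The fixed yellow stop bar (oiled like the plate) standing on the plate square to the fence and touching it, 80 (x) x 24 (y) x 20 mm high; its place along the fence varies. Axes parallel to the jig's; origin at the centre of its underside, on the plate's top. Its working face looks to -y, 12 mm from the origin.
- stop_face (a point): Middle of the stop's working face, 10 mm above the plate, axes as the jig's. The seated block's centre line lies 40 mm to the -y of this face.
- bushing: Bystander: brass bushing, 28 mm across, 16 mm high, standing on the near part of the plate; origin at the centre of its underside.
- spray_can: Bystander: blue spray can, 64 mm across, 190 mm high, on the bench to the robot's right; origin at the centre of its underside.
- cup: Bystander: red plastic cup, 84 mm across, 100 mm high, on the bench to the robot's left; origin at the centre of its underside.
- screwdriver: Bystander: screwdriver with a yellow handle about 200 mm long, lying on the bench to the left of the jig, pointing away from the robot; origin under its middle.
Mind the look-alikes: they are no part of the job. Of the things shaped like the block, the aluminium one is meant.

How it is judged:
By the outcome, as a careful person would: the job done as asked, in the order asked, and still so for the second after the job is handed in, while the arm keeps its last pose, push and grip.
It also fails if it takes over 72 s, if anything falls off the work surface, if the arm or the gripper's body presses on something with over 40 N, if the wrist force passes 120 N, or if a joint passes its speed limit or range.

ROBOT

A 7-joint arm with a two-finger parallel gripper is mounted at the origin on the work surface. World frame = base frame: x ahead of the robot, y to its left, z up, the work surface at z = 0. Lengths are in m, angles in rad, forces in N, time in s.
With the tool pointing down it reaches from about 0.4 to 0.875 m from the base axis. Payload 19.3 kg.
Tool frame: the origin (TCP) lies between the finger pads; the fingertips stand ahead of it and the grasp point (between the pads) lies 8 mm behind it (bot.tip_extent is the x of the fingertips in the tool frame, in m); x points along the fingers, y is the direction in which the jaws open and shut, and the axes are right-handed (so a half turn about x gives the same grasp; the last joint's range is limited). The gripper opens to 85 mm and grips with 20 to 120 N. Pads are 22 mm wide; open, the fingers measure 114 mm over their backs; the gripper's body (76 mm by 85 mm) begins 54 mm behind the grasp point. The pads swing forward as they close: fully open they stand 13 mm farther back than shut.
Start: joints at [1.085, 0.521, -0.036, 1.599, 0.021, 1.021, -0.113], TCP at [0.252, -0.572, 0.242] pointing down, gripper open.
Joint ranges: [-2.91, 2.91], [-0.3, 2.13], [-1.5, 1.42], [0.17, 2.43], [-1.26, 4.41], [0.16, 1.93], [-2.52, 2.52]. Speed limits (rad/s): [1.89, 1.89, 2.39, 2.39, 3.01, 3.01, 3.01].

INTERFACE

Orientations are given as [roll, pitch, yaw] about the fixed x, y, z axes, in that order (R = Rz(yaw) Ry(pitch) Rx(roll)).
In Python, from workcell import observe, grab_frame, camera_info, bot, nets gives the robot as it stands.
- The arm moves only by the tool jog_arm, never from a script. Its argument "commands" is a list of rows, each a list of 6 numbers: the shift along the tool's x, y, z in mm, then the turn, a rotation vector about the tool's x, y, z in rad. A call has 1 to 20 rows; each row shifts and turns the pose as measured when the row begins, along the tool's axes as they then stand; what a row does not reach is not made up. A row lasts 1/10 s, in which the tool goes at most 50 mm and 8.59 degrees, less where a joint would pass 70% of its speed; a pose out of reach is approached as far as the arm can. A call is refused whole if a number of a shift passes 50 or a number of a turn 0.15, either way. A call with a gripper value outside its range is refused whole. "gripper" is the closure in counts, from 0 (fully open) to 255 (shut), set as the call begins (left out, the last holds). The fingers move at their own pace and stop on an object; "newtons" is the grip in N (left out, the last holds). Time passes only in rows, so rows that do not move let the fingers close. It gives the time, the measured TCP pose, the force and the opening at its end, in the units of the state.
- observe(): the state, without advancing time (a new reading comes with each control period).
- grab_frame(name): name is "scene" or "top"; returns the picture (480x640x3 uint8, red, green, blue); there is no depth.
- camera_info(name): a dict with "fov_y" (degrees; the focal length in pixels is half the picture's height over the tangent of half this angle, whatever the lens; pixels are square), "cx", "cy" (the principal point, pixels), "R" (3x3) and "t" (3): a world point X has camera coordinates R X + t. Camera axes: x right, y down, z forward; pixel columns grow to the right and rows downward; lengths in m; the calibration is good to about 2 mm. A picture is of the moment at which its call begins. camera_info takes no time and is no camera call.
- bot.job_done(): hands the job in, once; it reports no verdict.
Trained networks look in the newest picture that a camera, given by its name, has taken for a name from the list of things; names that differ only in an ending like _2 or _b are one class to them, and where a whole thing is asked for, a point or a joint stands for the part that bears it (a point fixed in the world has none). Each returns a list of dicts, best first, with "p" (0 to 1); they miss things now and then, are a little off and sometimes report something else, mostly with a low value. They report only what shows in the picture. A call takes as long as a camera call. They do not tell look-alikes from the thing itself.
- nets.find_in(camera, name): "rect" ([left, top, right, bottom] in pixels, round what is visible of it).
- nets.silhouettes(camera, name): "mask" (480x640 bool, what is visible of it) and "rect" ([left, top, right, bottom] in pixels, round what is visible of it).
- nets.pinpoint(camera, name): "location" ([column, row] in pixels: a listed point, or the origin of a listed thing).
The state is a dict: "clock": time; "qpos": joint angles; "qd": joint speeds; "joint_efforts": joint torques, N m; "position": TCP position; "tool_rot": TCP orientation; "force": force on the tool from outside, world axes, zero at the start; "moment": the same for the moment, N m; "grip_width": finger opening in m.
Only numpy, scipy, OpenCV 4.12 (cv2) and the standard library are available. Lean on these libraries where they do the work, as an engineer would, in place of code of your own. Each camera call takes 0.05 s, during which the arm holds its last target.

## Working session

There is one attempt and no reset: what is moved stays moved. The work goes in short steps, Python scripts to look and compute and a tool call to move; the robot and the scene stay as the last step left them, time stands still between calls to the robot, and variables do not carry over. Pictures are saved under pics/ and viewed, and the job is handed in when it is done.

Besides the shell and the picture viewer there is one more tool, called as name(argument=value, ...) on one line, values as JSON. jog_arm: Moves the arm, as the interface text tells. Its arguments: {"type":"object","properties":{"commands":{"type":"array","items":{"type":"array","items":{"type":"number"}}},"gripper":{"type":"number"},"newtons":{"type":"number"}},"required":["commands"]}

```bash
mkdir -p pics; ls; python3 - <<'E'
from workcell import observe, grab_frame, camera_info, bot, nets
import cv2
for n in ("scene","top"):
    im=grab_frame(n); cv2.imwrite(f"pics/{n}0.png",im[:,:,::-1])
    c=camera_info(n); print(n,c)
    for k in ("block","block_center","jig","fence_face","stop_face","bushing","stop"):
        f=nets.pinpoint(n,k); print(k,[(round(d["p"],2),[round(float(v),1) for v in d["location"]]) for d in f[:4]])
print(observe()); print(bot.tip_extent)
E
```

```text
pics
scene {'fov_y': 46.953147232833274, 'cx': 326.840692625825, 'cy': 237.6354101825657, 'R': array([[ 0.72458668,  0.68896649,  0.01730113],
       [ 0.42241672, -0.42414049, -0.80104242],
       [-0.54455327,  0.58773295, -0.59835751]]), 't': array([-0.39091759, -0.16472338,  1.53385046])}
block [(0.94, [285.2, 274.3]), (0.84, [163.4, 298.0]), (0.67, [208.2, 342.7])]
block_center [(0.86, [285.6, 264.5]), (0.72, [162.4, 283.5]), (0.66, [363.7, 244.0]), (0.6, [204.8, 327.9])]
jig [(0.6, [446.0, 222.4]), (0.58, [323.1, 270.7])]
fence_face [(0.87, [360.9, 273.7])]
stop_face [(0.76, [361.0, 246.1])]
bushing [(0.41, [316.8, 230.3])]
stop [(0.83, [368.8, 246.1])]
top {'fov_y': 57.301554302030496, 'cx': 323.00567560882405, 'cy': 243.30750413743442, 'R': array([[-0.02267827, -0.99955537,  0.01935863],
       [-0.99144377,  0.01999597, -0.12899383],
       [ 0.12854938, -0.02211835, -0.99145642]]), 't': array([0.00343437, 0.52503362, 1.20015675])}
block [(0.74, [430.7, 296.6]), (0.71, [430.6, 238.1])]
block_center [(0.82, [357.0, 248.3]), (0.79, [432.3, 237.8]), (0.56, [434.7, 297.2])]
jig [(0.8, [327.4, 235.1])]
fence_face [(0.98, [315.9, 206.9]), (0.39, [201.7, 210.2])]
stop_face [(0.5, [288.8, 231.7])]
bushing [(0.57, [304.6, 270.6])]
stop [(0.7, [285.1, 235.5])]
{'clock': 0.8, 'qpos': array([ 1.08482814,  0.52140728, -0.03630589,  1.5994763 ,  0.02121819,
        1.02106873, -0.11278572]), 'qd': array([-0.00027914, -0.00056637,  0.00021816,  0.00081408,  0.00111464,
       -0.00028545, -0.00084575]), 'joint_efforts': array([ 2.76612955e-03, -9.26793194e+01,  1.98020697e+00, -3.70241404e+01,
        1.82575558e-02,  1.87006197e-03,  2.88412912e-05]), 'position': array([ 0.252417  , -0.5717767 ,  0.24229468]), 'tool_rot': array([ 1.27347291,  1.57076887, -1.45236602]), 'force': array([ 0.3868424 ,  0.12758407, -0.51766484]), 'moment': array([ 0.03449468, -0.00084356, -0.00074475]), 'grip_width': 0.0854759506574551}
0.011
```

View pics/scene0.png

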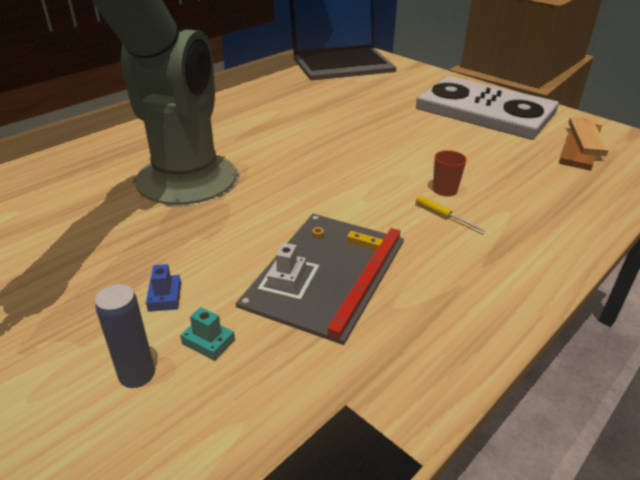

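View pics/top0.png

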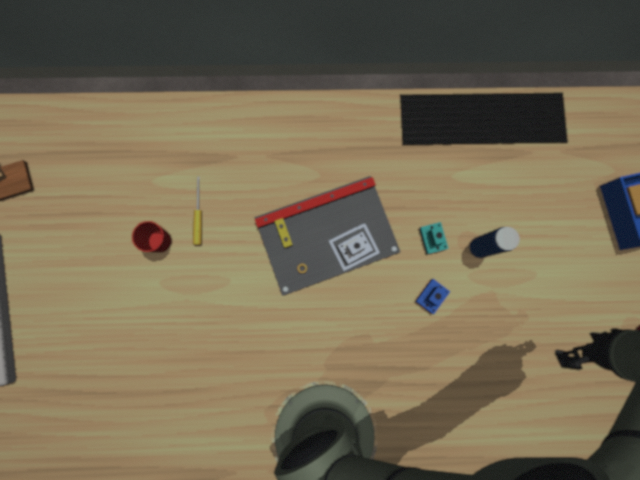

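The first frames show the grey aluminium block on the plate at scene (287,265) / top (355,247). The look-alikes are blue at scene (163,287) / top (433,296) and teal at scene (207,332) / top (433,238), both on the bench. I choose the grey one, which stands on the taped mark. Next is a close crop.

```bash
python3 - <<'E'
import cv2,numpy as np
a=cv2.imread("pics/scene0.png")[205:345,230:410]; b=cv2.imread("pics/top0.png")[170:300,245:405]
cv2.imwrite("pics/cs.png",cv2.resize(a,None,fx=4.2,fy=4.2,interpolation=cv2.INTER_CUBIC))
cv2.imwrite("pics/ct.png",cv2.resize(b,None,fx=4.5,fy=4.5,interpolation=cv2.INTER_CUBIC))
E
```

```text
(no output)
```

View pics/cs.png

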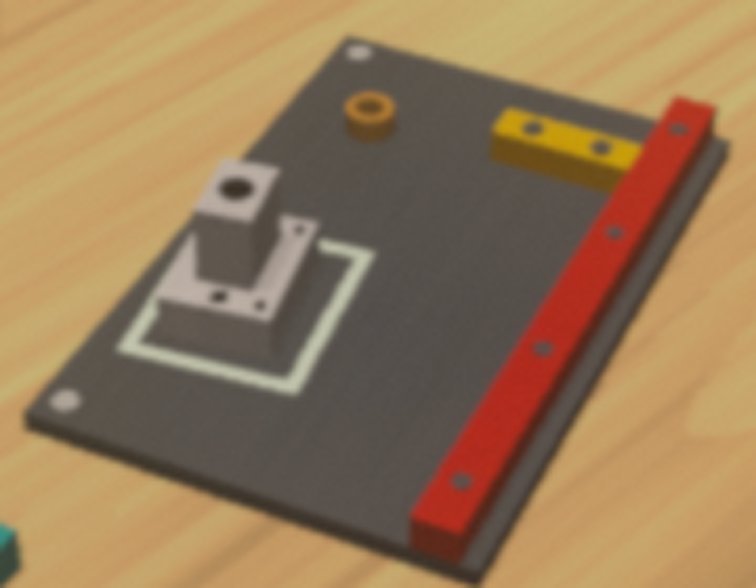

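View pics/ct.png

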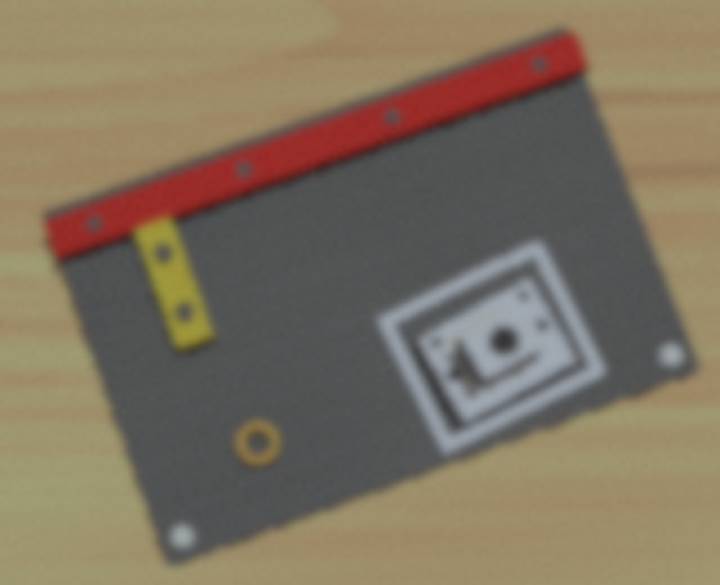

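```bash
cat > h.py <<'E'
import numpy as np, cv2
from workcell import camera_info
C={n:camera_info(n) for n in("scene","top")}
def proj(n,P):
    c=C[n];f=240/np.tan(np.radians(c["fov_y"]/2));q=np.atleast_2d(P)@np.array(c["R"]).T+np.array(c["t"])
    return np.c_[c["cx"]+f*q[:,0]/q[:,2],c["cy"]+f*q[:,1]/q[:,2]]
def place(p,L):
    L=np.atleast_2d(L)/1000.;c,s=np.cos(p[2]),np.sin(p[2])
    return np.c_[p[0]+c*L[:,0]-s*L[:,1],p[1]+s*L[:,0]+c*L[:,1],L[:,2]]
def box(x0,x1,y0,y1,z):return [(x0,y0,z),(x1,y0,z),(x1,y1,z),(x0,y1,z)]
E
cat > fit.py <<'E'
from h import *
from scipy.optimize import least_squares
S=lambda x,y:(230+x/4.2-.4,205+y/4.2-.4)
T=lambda x,y:(245+x/4.5-.4,170+y/4.5-.4)
J=[("scene",(-120,180,12),S(348,38)),("scene",(120,180,12),S(728,145)),("scene",(-120,-180,12),S(25,412)),("scene",(120,-180,12),S(478,572)),
("scene",(85,180,32),S(680,97)),("scene",(110,180,32),S(716,108)),("scene",(85,-180,32),S(412,515)),("scene",(110,-180,32),S(470,530)),
("top",(-120,180,12),T(170,562)),("top",(-120,-180,12),T(695,370)),("top",(110,180,32),T(47,213)),("top",(85,180,32),T(60,260)),("top",(110,-180,32),T(568,30)),("top",(85,-180,32),T(585,72))]
def res(p,O):return np.concatenate([(proj(n,place(p,L))[0]-u) for n,L,u in O])
j=least_squares(res,[.55,0,.3],args=(J,),loss="soft_l1")
print("jig",j.x);print(res(j.x,J).reshape(-1,2).round(1).tolist())
for cam in("scene","top"):
    O=[o for o in J if o[0]==cam];print(cam,least_squares(res,j.x,args=(O,)).x)
B=[("scene",(-15,-22,82),S(195,210)),("scene",(15,-22,82),S(250,222)),("scene",(15,22,82),S(280,172)),("scene",(-15,22,82),S(235,160)),
("scene",(-30,-40,37),S(160,297)),("scene",(30,-40,37),S(268,320)),("scene",(30,40,37),S(317,222)),("scene",(-30,-40,12),S(160,330)),("scene",(30,-40,12),S(270,355)),
("top",(30,40,37),T(418,335)),("top",(30,-40,37),T(530,282)),("top",(-30,-40,37),T(580,357)),("top",(-30,40,37),T(470,422))]
b=least_squares(res,[.5,-.1,.3],args=(B,),loss="soft_l1")
print("block",b.x);print(res(b.x,B).reshape(-1,2).round(1).tolist())
for cam in("scene","top"):
    O=[o for o in B if o[0]==cam];print(cam,least_squares(res,b.x,args=(O,)).x)
def rs(q):
    y=q[0]
    O=[("top",(5,y,32),T(213,335)),("top",(5,y+24,32),T(175,350)),("top",(85,y,32),T(172,213)),("scene",(5,y,32),S(493,132)),("scene",(5,y+24,32),S(508,107)),("scene",(85,y,32),S(635,168))]
    return res(j.x,O)
s=least_squares(rs,[100.],loss="soft_l1");print("stopface y",s.x,rs(s.x).reshape(-1,2).round(1).tolist())
c,sn=np.cos(j.x[2]),np.sin(j.x[2]);d=b.x[:2]-j.x[:2]
print("block in jig mm",1000*np.array([c*d[0]+sn*d[1],-sn*d[0]+c*d[1]]),b.x[2]-j.x[2])
np.save("fit.npy",np.r_[j.x,b.x,s.x])
for cam,(x0,y0,w,h,k) in {"scene":(230,205,180,140,4.2),"top":(245,170,160,130,4.5)}.items():
    im=cv2.resize(cv2.imread(f"pics/{cam}0.png")[y0:y0+h,x0:x0+w],None,fx=k,fy=k,interpolation=cv2.INTER_CUBIC)
    def dr(p,L,col):
        q=((proj(cam,place(p,L))-[x0,y0]+.4)*k).astype(np.int32);cv2.polylines(im,[q],True,col,1)
    y=s.x[0]
    for L in(box(-120,120,-180,180,12),box(85,110,-180,180,32),box(5,85,y,y+24,32)):dr(j.x,L,(0,255,0))
    for L in(box(-30,30,-40,40,37),box(-30,30,-40,40,12),box(-15,15,-22,22,82)):dr(b.x,L,(255,0,255))
    cv2.imwrite(f"pics/ov_{cam}.png",im)
E
python3 fit.py
```

```text
jig [ 0.55378232 -0.01780499  0.33197577]
[[-0.0, -0.4], [0.9, -0.8], [-0.2, 0.4], [0.7, 0.3], [-1.0, -0.1], [0.5, 0.0], [-0.2, 0.6], [-1.9, 1.2], [-1.4, 1.2], [0.6, -0.1], [-2.0, 1.8], [-2.0, -0.4], [0.8, 0.2], [0.1, -1.2]]
scene [ 0.55345097 -0.01701441  0.333252  ]
top [ 0.55455087 -0.01961211  0.32908923]
block [ 0.51098681 -0.09517592  0.4723027 ]
[[-0.4, 0.3], [0.2, 0.3], [0.1, -0.3], [-2.6, -0.1], [-1.1, 0.2], [0.4, 0.5], [0.9, 0.7], [-0.5, 1.4], [0.1, 1.2], [-0.8, 0.8], [-0.8, -0.8], [-1.6, 1.2], [-2.1, 0.3]]
scene [ 0.51045104 -0.09342161  0.45542025]
top [ 0.51199824 -0.09893811  0.49048707]
stopface y [102.9522304] [[-0.6, -0.0], [-0.2, -0.4], [-1.1, 0.8], [-0.3, 0.3], [0.2, 0.7], [-1.5, 0.9]]
block in jig mm [-65.67496741 -59.19894157] 0.14032693736631546
```

View pics/ov_scene.png

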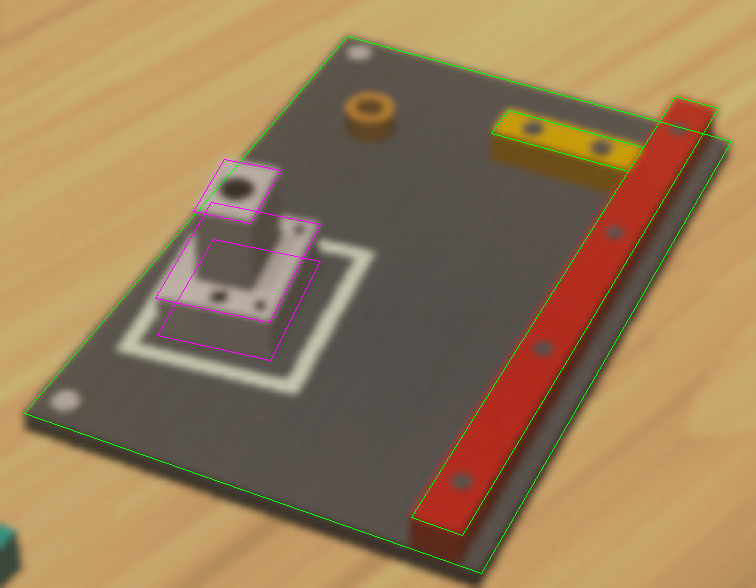

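View pics/ov_top.png

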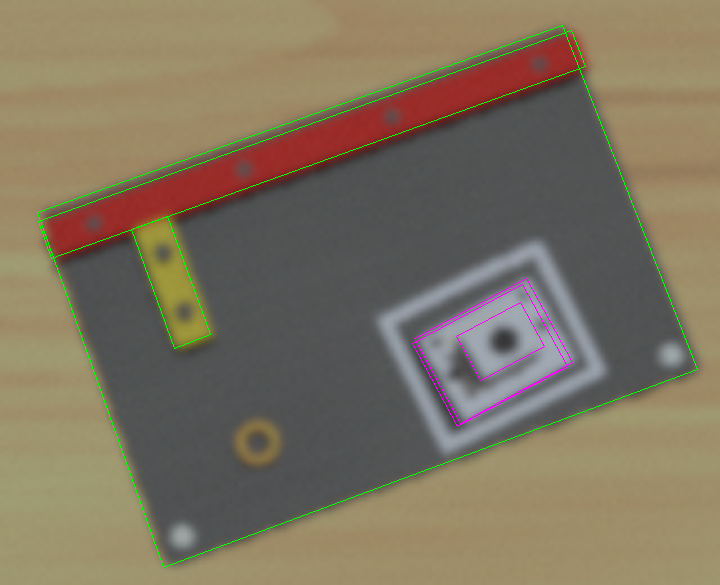

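Overlays agree with the picture (plate, fence, stop within about 1–2 px). Grey block ≈ (0.511, −0.095), yaw ≈ 0.465; jig yaw 0.332; stop face at jig y ≈ 103 mm. Now planning the approach.

```bash
cat > st.py <<'E'
from h import *
from scipy.spatial.transform import Rotation as R
from workcell import observe
import sys
def state():
    o=observe();Rm=R.from_euler("xyz",o["tool_rot"]).as_matrix();return o,Rm
def go(x,y,z,yaw):
    o,Rm=state();d=np.array([x,y,z])-o["position"]
    best=None
    for k in(0,np.pi):
        Y=np.array([np.cos(yaw+k),np.sin(yaw+k),0]);X=np.array([0,0,-1.]);T=np.c_[X,Y,np.cross(X,Y)]
        rv=R.from_matrix(Rm.T@T).as_rotvec()
        if best is None or np.linalg.norm(rv)<np.linalg.norm(best):best=rv
        print("k",round(k,1),"rv",rv.round(3))
    print("clock",o["clock"],"pos",o["position"].round(4),"yawY",np.arctan2(Rm[1,1],Rm[0,1]).round(4),"q",np.round(o["qpos"],2))
    print("tool shift mm",(Rm.T@d*1000).round(1),"F",o["force"].round(1),"M",o["moment"].round(2),"w",round(o["grip_width"]*1000,1))
    return Rm
if __name__=="__main__":
    Rm=go(*map(float,sys.argv[1:5]));print(Rm.round(3).tolist())
E
python3 st.py .511 -.095 .18 .465
```

```text
k 0 rv [-1.62  0.   -0.  ]
k 3.1 rv [ 1.522 -0.    -0.   ]
clock 0.8 pos [ 0.2524 -0.5718  0.2423] yawY -1.155 q [ 1.08  0.52 -0.04  1.6   0.02  1.02 -0.11]
tool shift mm [  62.3 -331.7 -429.1] F [ 0.4  0.1 -0.5] M [ 0.03 -0.   -0.  ] w 85.5
[[0.0, 0.404, -0.915], [-0.0, -0.915, -0.404], [-1.0, 0.0, 0.0]]
```

jog_arm(commands=[[0,-25,-33,0,0,0],[0,-25,-33,0,0,0],[0,-25,-33,0,0,0],[0,-25,-33,0,0,0],[0,-25,-33,0,0,0],[0,-25,-33,0,0,0],[0,-25,-33,0,0,0],[0,-25,-33,0,0,0],[0,-25,-33,0,0,0],[0,-25,-33,0,0,0],[0,-25,-33,0,0,0],[0,-25,-33,0,0,0],[0,-25,-33,0,0,0]], gripper=0, newtons=60)

```text
clock: 2.1
position: [0.521, -0.089, 0.2425]
tool_rot: [1.731, 1.566, -1.005]
force: [0.7, -0.9, -0.3]
grip_width: 0.0856
```

jog_arm(commands=[[0,0,0,-0.147,0,0],[0,0,0,-0.147,0,0],[0,0,0,-0.147,0,0],[0,0,0,-0.147,0,0],[0,0,0,-0.147,0,0],[0,0,0,-0.147,0,0],[0,0,0,-0.147,0,0],[0,0,0,-0.147,0,0],[0,0,0,-0.147,0,0],[0,0,0,-0.147,0,0],[0,0,0,-0.147,0,0],[0,0,0,0,0,0]])

```text
clock: 3.3
position: [0.5242, -0.0809, 0.2432]
tool_rot: [0.659, 1.565, -0.422]
force: [0.2, -0.2, 0.0]
grip_width: 0.0854
```

```bash
python3 st.py .511 -.095 .18 .465; python3 - <<'E'
from workcell import grab_frame
import cv2
cv2.imwrite("pics/s1.png",grab_frame("scene")[:,:,::-1])
E
```

```text
k 0 rv [ 0.026  0.005 -0.004]
k 3.1 rv [-3.116  0.006  0.007]
clock 3.3 pos [ 0.5242 -0.0809  0.2432] yawY 0.4906 q [ 0.48  0.42 -0.58  1.83  0.27  0.97  0.27]
tool shift mm [ 63.2 -18.6   5.9] F [ 0.2 -0.2  0. ] M [-0.02  0.01  0.03] w 85.4
[[0.006, 0.882, 0.471], [-0.003, 0.471, -0.882], [-1.0, 0.004, 0.005]]
```

jog_arm(commands=[[20,-10,3,0.013,0.003,-0.002],[20,-9,3,0.013,0.002,-0.002],[20,0,0,0,0,0],[20,0,0,0,0,0],[20,0,0,0,0,0],[15,0,0,0,0,0],[0,0,0,0,0,0]])

```text
clock: 4.05
position: [0.5106, -0.0963, 0.1252]
tool_rot: [0.497, 1.568, -0.653]
force: [-0.7, -0.6, 1.0]
grip_width: 0.0857
```

```bash
python3 st.py .511 -.095 .055 .465; python3 - <<'E'
from workcell import grab_frame
import cv2
a=cv2.resize(grab_frame("scene")[150:350,200:420,::-1],None,fx=3,fy=3);b=cv2.resize(grab_frame("top")[170:310,245:405,::-1],None,fx=4,fy=4)
cv2.imwrite("pics/s2.png",a);cv2.imwrite("pics/t2.png",b)
E
```

```text
k 0 rv [-0.044  0.002 -0.001]
k 3.1 rv [ 3.097e+00 -2.000e-03 -4.000e-03]
clock 4.05 pos [ 0.5106 -0.0963  0.1252] yawY 0.4208 q [ 0.43  0.56 -0.48  1.96  0.39  0.71  0.13]
tool shift mm [70.2  0.8 -1.2] F [-0.7 -0.6  1. ] M [-0.    0.01 -0.03] w 85.7
[[0.002, 0.913, 0.409], [-0.002, 0.409, -0.913], [-1.0, 0.001, 0.002]]
```

View pics/s2.png

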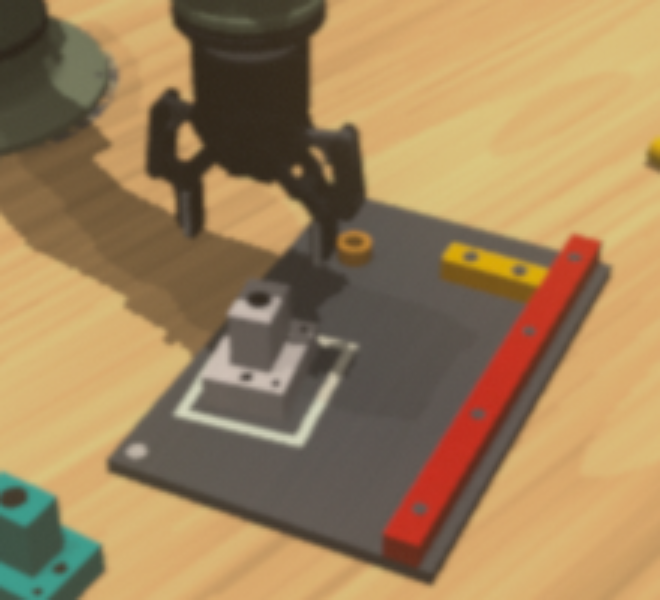

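View pics/t2.png

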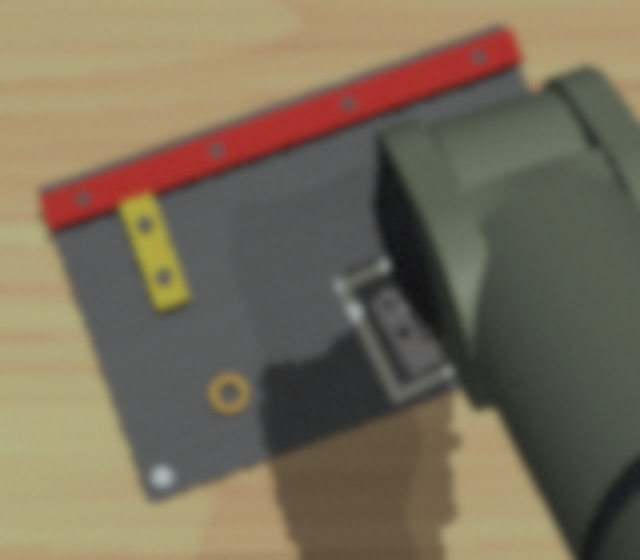

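The fingers straddle the grey boss (scene crop (258,300)), with the bushing and look-alikes clear. Descending.

jog_arm(commands=[[10,0,-1,-0.02,0,0],[10,0,0,-0.02,0,0],[10,0,0,0,0,0],[10,0,0,0,0,0],[10,0,0,0,0,0],[10,0,0,0,0,0],[5,0,0,0,0,0],[0,0,0,0,0,0],[0,0,0,0,0,0]])

```text
clock: 5.05
position: [0.5124, -0.0956, 0.0578]
tool_rot: [0.73, 1.564, -0.378]
force: [0.5, 0.2, 0.4]
grip_width: 0.0854
```

```bash
python3 st.py .511 -.095 .056 .465;python3 - <<'E'
from workcell import grab_frame
import cv2
a=cv2.resize(grab_frame("scene")[190:310,230:350,::-1],None,fx=5,fy=5,interpolation=2)
cv2.imwrite("pics/s3.png",a)
E
```

```text
k 0 rv [-0.002  0.005 -0.005]
k 3.1 rv [ 3.139 -0.007 -0.008]
clock 5.05 pos [ 0.5124 -0.0956  0.0578] yawY 0.4625 q [ 0.38  0.67 -0.42  1.99  0.49  0.57  0.09]
tool shift mm [ 1.8 -1.  -1.2] F [0.5 0.2 0.4] M [ 0.05 -0.04 -0.03] w 85.4
[[0.007, 0.895, 0.446], [-0.003, 0.446, -0.895], [-1.0, 0.005, 0.005]]
```

View pics/s3.png

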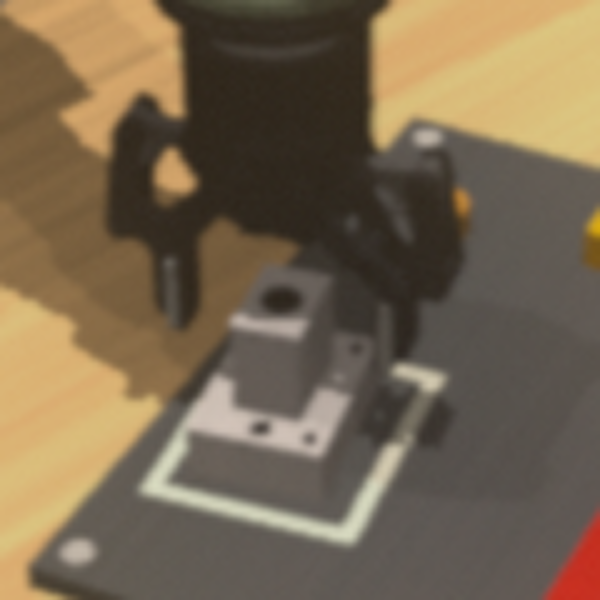

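```bash
python3 - <<'E'
from h import *
f=lambda p:((proj("scene",p)-[230,190])*5).round()
c,s=np.cos(.4625),np.sin(.4625)
for z in(.047,.06):
  for d in(-.05,0,.05): print(z,d,f([.5124+c*d,-.0956+s*d,z]))
b=np.load("fit.npy")[3:6]
for L in box(-15,15,-22,22,82)+box(-30,30,-40,40,37): print(L,f(place(b,L)))
E
```

```text
0.047 -0.05 [[174. 344.]]
0.047 0 [[284. 367.]]
0.047 0.05 [[396. 391.]]
0.06 -0.05 [[173. 320.]]
0.06 0 [[283. 343.]]
0.06 0.05 [[396. 367.]]
(-15, -22, 82) [[228. 325.]]
(15, -22, 82) [[297. 339.]]
(15, 22, 82) [[332. 276.]]
(-15, 22, 82) [[265. 263.]]
(-30, -40, 37) [[183. 428.]]
(30, -40, 37) [[319. 457.]]
(30, 40, 37) [[380. 341.]]
(-30, 40, 37) [[250. 315.]]
```

jog_arm(commands=[[1,-1,-1,0,0.005,-0.005],[1,0,0,0,0.002,-0.002],[0,0,0,0,0,0]])

```text
clock: 5.4
position: [0.5115, -0.0953, 0.0566]
tool_rot: [-2.289, 1.569, 2.886]
force: [0.1, -0.0, -0.1]
grip_width: 0.0854
```

```bash
python3 st.py .511 -.095 .056 .465
```

```text
k 0 rv [-0.003 -0.001  0.001]
k 3.1 rv [3.139e+00 2.000e-03 2.000e-03]
clock 5.4 pos [ 0.5115 -0.0953  0.0566] yawY 0.4622 q [ 0.38  0.67 -0.43  1.99  0.48  0.58  0.09]
tool shift mm [ 0.6 -0.3 -0.5] F [ 0.1 -0.  -0.1] M [-0.   -0.01 -0.05] w 85.4
[[-0.002, 0.895, 0.446], [0.001, 0.446, -0.895], [-1.0, -0.002, -0.001]]
```

jog_arm(commands=[[0,0,0,0,0,0],[0,0,0,0,0,0],[0,0,0,0,0,0],[0,0,0,0,0,0],[0,0,0,0,0,0],[0,0,0,0,0,0],[0,0,0,0,0,0],[0,0,0,0,0,0],[0,0,0,0,0,0],[0,0,0,0,0,0]], gripper=255, newtons=60)

```text
clock: 6.4
position: [0.5117, -0.0954, 0.0571]
tool_rot: [-2.278, 1.57, 2.897]
force: [-0.1, -0.6, 1.6]
grip_width: 0.0294
```

```bash
python3 st.py .511 -.095 .056 .465
```

```text
k 0 rv [-0.003 -0.001  0.001]
k 3.1 rv [3.139e+00 1.000e-03 1.000e-03]
clock 6.4 pos [ 0.5117 -0.0954  0.0571] yawY 0.462 q [ 0.38  0.67 -0.43  1.99  0.48  0.58  0.09]
tool shift mm [ 1.1 -0.5 -0.7] F [-0.1 -0.6  1.6] M [ 0.07 -0.03  0.02] w 29.4
[[-0.001, 0.895, 0.446], [0.0, 0.446, -0.895], [-1.0, -0.001, -0.001]]
```

jog_arm(commands=[[1,0,0,0,0,0],[1,0,0,0,0,0]])

```text
clock: 6.6
position: [0.5118, -0.0955, 0.057]
tool_rot: [-0.985, 1.569, -2.094]
force: [-11.5, 1.6, 32.9]
grip_width: 0.0297
```

jog_arm(commands=[[1,0,0,0,0,0],[1,0,0,0,0,0]])

```text
clock: 6.8
position: [0.5118, -0.0955, 0.057]
tool_rot: [-0.487, 1.568, -1.595]
force: [-8.7, 1.2, 28.4]
grip_width: 0.0299
```

jog_arm(commands=[[2,0,0,0,0,0]])

```text
clock: 6.9
position: [0.5118, -0.0955, 0.0568]
tool_rot: [-0.385, 1.567, -1.494]
force: [-18.4, 1.9, 66.9]
grip_width: 0.0294
```

```bash
python3 st.py .511 -.095 .056 .332
```

```text
k 0 rv [0.13  0.004 0.001]
k 3.1 rv [-3.012e+00 -2.000e-03  6.000e-03]
clock 6.9 pos [ 0.5118 -0.0955  0.0568] yawY 0.4619 q [ 0.38  0.67 -0.42  1.99  0.49  0.58  0.08]
tool shift mm [ 0.8 -0.5 -0.8] F [-18.4   1.9  66.9] M [0.58 3.95 0.2 ] w 29.4
[[0.0, 0.895, 0.446], [-0.004, 0.446, -0.895], [-1.0, -0.002, 0.004]]
```

Stiffness is about 30 N/mm, so I'll use only tiny downward bias. Relax, then a small test slide.

jog_arm(commands=[[0,0,0,0,0,0],[0.2,3,0,0.01,0,0],[0.2,5,-2,0.02,0,0],[0.2,5,-2,0.02,0,0]])

```text
clock: 7.3
position: [0.5215, -0.0874, 0.057]
tool_rot: [-0.568, 1.564, -1.732]
force: [-6.7, -5.7, 18.2]
grip_width: 0.0293
```

```bash
cat >> st.py <<'E'
    j=np.load("fit.npy");o=observe();c,s=np.cos(j[2]),np.sin(j[2]);d=o["position"][:2]-j[:2]
    print("in jig mm",(1000*np.array([c*d[0]+s*d[1],-s*d[0]+c*d[1]])).round(1),"F jig",np.round([c*o["force"][0]+s*o["force"][1],-s*o["force"][0]+c*o["force"][1],o["force"][2]],1))
E
python3 st.py .511 -.095 .057 .332
```

```text
k 0 rv [0.075 0.006 0.003]
k 3.1 rv [-3.067 -0.005  0.008]
clock 7.3 pos [ 0.5215 -0.0874  0.057 ] yawY 0.4069 q [ 0.35  0.68 -0.41  1.97  0.47  0.59  0.03]
tool shift mm [  0.  -12.6   2.8] F [-6.7 -5.7 18.2] M [-0.72  1.41  0.09] w 29.3
[[-0.001, 0.918, 0.396], [-0.006, 0.396, -0.918], [-1.0, -0.003, 0.005]]
in jig mm [-53.2 -55.3] F jig [-8.2 -3.2 18.2]
```

jog_arm(commands=[[0.1,8,-3,0.02,0.001,0],[0.1,8,-3,0.02,0.001,0],[0.1,8,-3,0.02,0,0],[0.1,8,-3,0.01,0,0],[0.1,8,-3,0,0,0]])

```text
clock: 7.8
position: [0.5552, -0.0599, 0.0571]
tool_rot: [-0.701, 1.562, -1.947]
force: [-4.3, -4.5, 9.7]
grip_width: 0.0291
```

```bash
python3 st.py .511 -.095 .057 .332
```

```text
k 0 rv [-0.007  0.007  0.006]
k 3.1 rv [ 3.135  0.009 -0.011]
clock 7.8 pos [ 0.5552 -0.0599  0.0571] yawY 0.3251 q [ 0.27  0.71 -0.39  1.89  0.44  0.64 -0.07]
tool shift mm [  0.5 -53.1  19.2] F [-4.3 -4.5  9.7] M [-0.46  0.89  0.09] w 29.1
[[-0.003, 0.948, 0.319], [-0.008, 0.319, -0.948], [-1.0, -0.006, 0.007]]
in jig mm [-12.4 -40.2] F jig [-5.5 -2.9  9.7]
```

jog_arm(commands=[[0.1,8,-3,-0.003,0.003,0.003],[0.15,8,-3,-0.002,0.003,0.003],[0.15,8,-3,0,0.002,0.002],[0.15,8,-3,0,0.002,0.002],[0.15,8,-3,0,0.001,0.001]])

```text
clock: 8.3
position: [0.5897, -0.0329, 0.057]
tool_rot: [2.409, 1.569, 1.162]
force: [-5.3, -3.7, 10.4]
grip_width: 0.0294
```

```bash
python3 st.py .511 -.095 .057 .332
```

```text
k 0 rv [-0.009 -0.002 -0.001]
k 3.1 rv [ 3.133e+00 -2.000e-03  2.000e-03]
clock 8.3 pos [ 0.5897 -0.0329  0.057 ] yawY 0.3234 q [ 0.23  0.74 -0.39  1.8   0.42  0.68 -0.08]
tool shift mm [ -0.2 -94.4  33.8] F [-5.3 -3.7 10.4] M [-0.98  1.54  0.05] w 29.4
[[0.001, 0.948, 0.318], [0.002, 0.318, -0.948], [-1.0, 0.001, -0.002]]
in jig mm [ 29.1 -26. ] F jig [-6.2 -1.8 10.4]
```

jog_arm(commands=[[0.1,5,0,-0.004,0,0],[0.1,5,0,-0.004,0,0],[0.1,3,0,-0.002,0,0],[0,0,0,0,0,0]])

```text
clock: 8.7
position: [0.6029, -0.0275, 0.057]
tool_rot: [-2.006, 1.569, 3.037]
force: [-1.5, -2.2, 4.6]
grip_width: 0.0293
```

```bash
python3 st.py .511 -.095 .057 .332; cat > pic.py <<'E'
import sys,cv2
from workcell import grab_frame
n=sys.argv[1]
a=cv2.resize(grab_frame("scene")[205:345,250:410,::-1],None,fx=4.2,fy=4.2,interpolation=2)
b=cv2.resize(grab_frame("top")[170:300,245:405,::-1],None,fx=4.5,fy=4.5,interpolation=2)
cv2.imwrite(f"pics/s{n}.png",a);cv2.imwrite(f"pics/t{n}.png",b)
E
python3 pic.py 5
```

```text
k 0 rv [-0.002 -0.001  0.002]
k 3.1 rv [3.14e+00 3.00e-03 1.00e-03]
clock 8.7 pos [ 0.6029 -0.0275  0.057 ] yawY 0.33 q [ 0.22  0.76 -0.4   1.77  0.42  0.7  -0.08]
tool shift mm [   0.2 -108.8   34. ] F [-1.5 -2.2  4.6] M [-0.48  0.31  0.09] w 29.3
[[-0.002, 0.946, 0.324], [0.0, 0.324, -0.946], [-1.0, -0.002, -0.001]]
in jig mm [ 43.3 -25.2] F jig [-2.1 -1.6  4.6]
```

View pics/s5.png

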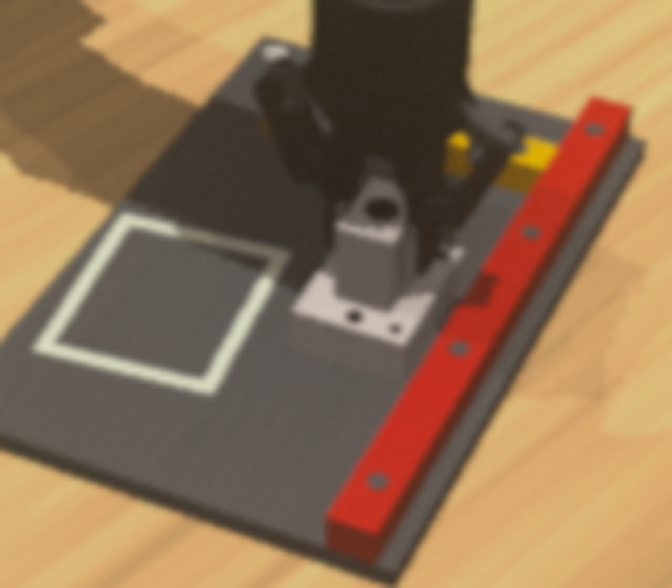

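View pics/t5.png

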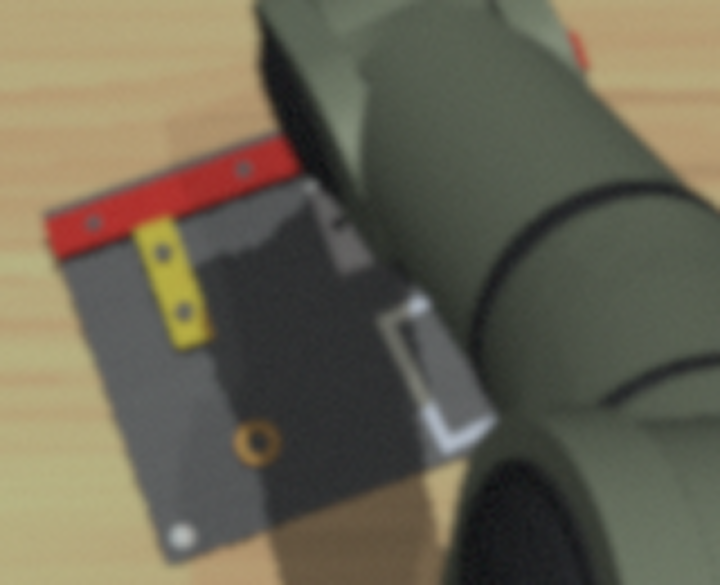

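The block is parallel to the fence with about 10 mm to go, upright, well short of the stop. Creeping into contact.

jog_arm(commands=[[0.1,2,0,-0.001,0,0],[0.1,2,0,-0.001,0,0],[0.1,2,0,0,0,0],[0.1,1.5,0,0,0,0],[0.1,1,0,0,0,0]])

```text
clock: 9.3
position: [0.6111, -0.0244, 0.0571]
tool_rot: [-1.5, 1.566, -2.744]
force: [-6.2, -1.9, 10.4]
grip_width: 0.0291
```

```bash
python3 st.py .511 -.095 .057 .332
```

```text
k 0 rv [-0.005  0.     0.005]
k 3.1 rv [ 3.136  0.007 -0.   ]
clock 9.3 pos [ 0.6111 -0.0244  0.0571] yawY 0.3266 q [ 0.21  0.77 -0.4   1.74  0.42  0.72 -0.08]
tool shift mm [   0.6 -117.5   34.7] F [-6.2 -1.9 10.4] M [-0.47  0.94 -0.03] w 29.1
[[-0.004, 0.947, 0.321], [-0.002, 0.321, -0.947], [-1.0, -0.005, 0.0]]
in jig mm [ 52. -25.] F jig [-6.5  0.2 10.4]
```

jog_arm(commands=[[0.1,0.8,0,-0.003,0,0.002],[0.1,0.8,0,-0.002,0,0.002]])

```text
clock: 9.5
position: [0.6127, -0.0238, 0.057]
tool_rot: [-1.191, 1.569, -2.432]
force: [-5.4, -2.5, 10.3]
grip_width: 0.0294
```

jog_arm(commands=[[0.1,0.7,0,-0.001,0,0],[0.1,0.7,0,-0.001,0,0]])

```text
clock: 9.7
position: [0.6134, -0.0235, 0.057]
tool_rot: [-1.314, 1.566, -2.555]
force: [-11.6, -4.0, 17.4]
grip_width: 0.0294
```

```bash
python3 st.py .511 -.095 .057 .332
```

```text
k 0 rv [-0.003  0.001  0.005]
k 3.1 rv [ 3.139e+00  7.000e-03 -2.000e-03]
clock 9.7 pos [ 0.6134 -0.0235  0.057 ] yawY 0.3292 q [ 0.21  0.77 -0.4   1.74  0.42  0.72 -0.08]
tool shift mm [   0.6 -120.1   34.6] F [-11.6  -4.   17.4] M [-0.7   2.54 -0.09] w 29.4
[[-0.004, 0.946, 0.323], [-0.003, 0.323, -0.946], [-1.0, -0.005, 0.001]]
in jig mm [ 54.6 -24.8] F jig [-12.3   0.   17.4]
```

jog_arm(commands=[[0,0.5,0,-0.001,0,0.002],[0,0.5,0,0,0,0.001]])

```text
clock: 9.9
position: [0.6134, -0.0234, 0.057]
tool_rot: [-1.255, 1.566, -2.498]
force: [-7.4, -2.7, 10.1]
grip_width: 0.0291
```

```bash
python3 st.py .511 -.095 .057 .332
```

```text
k 0 rv [-0.004  0.002  0.005]
k 3.1 rv [ 3.137e+00  8.000e-03 -3.000e-03]
clock 9.9 pos [ 0.6134 -0.0234  0.057 ] yawY 0.3277 q [ 0.21  0.77 -0.39  1.74  0.42  0.72 -0.08]
tool shift mm [   0.7 -120.    34.8] F [-7.4 -2.7 10.1] M [-0.44  1.44 -0.04] w 29.1
[[-0.004, 0.947, 0.322], [-0.003, 0.322, -0.947], [-1.0, -0.005, 0.002]]
in jig mm [ 54.6 -24.7] F jig [-7.9 -0.2 10.1]
```

jog_arm(commands=[[0,0.5,0,0,0,0],[0,0.5,0,0,0,0]])

```text
clock: 10.1
position: [0.6136, -0.0232, 0.0571]
tool_rot: [-1.325, 1.563, -2.571]
force: [-6.4, -2.8, 11.3]
grip_width: 0.0295
```

```bash
python3 st.py .511 -.095 .057 .332; python3 pic.py 6
```

```text
k 0 rv [-0.007  0.002  0.008]
k 3.1 rv [ 3.135e+00  1.200e-02 -3.000e-03]
clock 10.1 pos [ 0.6136 -0.0232  0.0571] yawY 0.3252 q [ 0.2   0.77 -0.39  1.73  0.42  0.73 -0.08]
tool shift mm [   1.2 -120.2   35.2] F [-6.4 -2.8 11.3] M [-0.46  1.53 -0.04] w 29.5
[[-0.007, 0.948, 0.32], [-0.004, 0.319, -0.948], [-1.0, -0.008, 0.002]]
in jig mm [ 54.8 -24.6] F jig [-7.  -0.6 11.3]
```

View pics/s6.png

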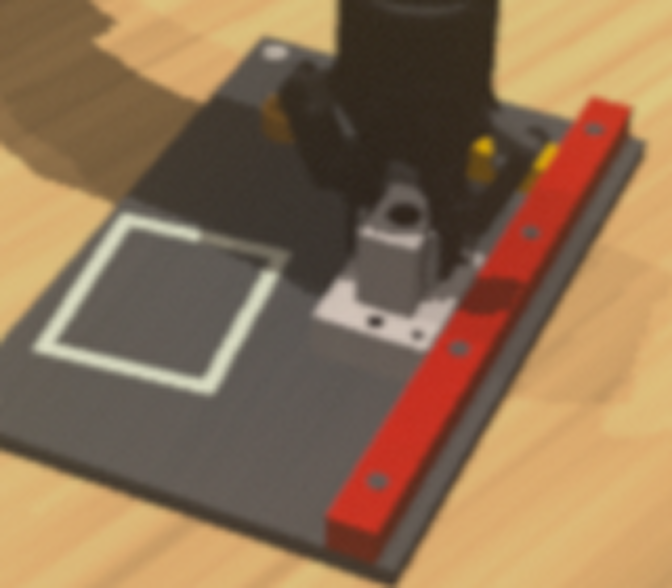

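jog_arm(commands=[[0.1,0.6,0,0,0,0.005],[0.1,0.6,0,0,0,0.004],[0.1,0.6,0,0,0,0.003]])

```text
clock: 10.5
position: [0.6135, -0.0233, 0.057]
tool_rot: [-0.525, 1.568, -1.774]
force: [-8.8, -3.4, 14.1]
grip_width: 0.0294
```

```bash
python3 st.py .511 -.095 .057 .329
```

```text
k 0 rv [-0.007  0.003  0.002]
k 3.1 rv [ 3.134e+00  3.000e-03 -4.000e-03]
clock 10.5 pos [ 0.6135 -0.0233  0.057 ] yawY 0.3216 q [ 0.2   0.77 -0.39  1.74  0.42  0.72 -0.09]
tool shift mm [   0.3 -119.9   35.6] F [-8.8 -3.4 14.1] M [-0.5   2.06  0.19] w 29.4
[[-0.001, 0.949, 0.316], [-0.003, 0.316, -0.949], [-1.0, -0.002, 0.003]]
in jig mm [ 54.7 -24.6] F jig [-9.4 -0.3 14.1]
```

jog_arm(commands=[[0.1,0.5,-2,-0.005,0,0.002],[0.1,0.5,-5,-0.003,0,0.002],[0.1,0.5,-6,-0.001,0,0.002],[0.1,0.5,-6,-0.001,0,0.002]])

```text
clock: 10.9
position: [0.6095, -0.0117, 0.0573]
tool_rot: [0.105, 1.559, -1.145]
force: [-4.9, -10.8, 12.3]
grip_width: 0.0296
```

```bash
python3 st.py .511 -.095 .057 .327
```

```text
k 0 rv [-0.006  0.011 -0.001]
k 3.1 rv [ 3.136e+00 -2.000e-03 -1.800e-02]
clock 10.9 pos [ 0.6095 -0.0117  0.0573] yawY 0.3213 q [ 0.18  0.76 -0.38  1.76  0.43  0.71 -0.12]
tool shift mm [   0.7 -119.7   47.9] F [ -4.9 -10.8  12.3] M [-2.26  1.38  0.15] w 29.6
[[0.005, 0.949, 0.316], [-0.01, 0.316, -0.949], [-1.0, 0.001, 0.011]]
in jig mm [ 54.6 -12.4] F jig [-8.2 -8.7 12.3]
```

jog_arm(commands=[[0.15,0.4,-5,-0.004,0.007,0.001],[0.15,0.4,-6,-0.004,0.006,0.001],[0.15,0.4,-6,-0.003,0.004,0.001],[0.15,0.4,-6,-0.002,0.003,0.001]])

```text
clock: 11.3
position: [0.6035, 0.0055, 0.057]
tool_rot: [3.124, 1.569, 1.878]
force: [-3.7, -10.0, 10.6]
grip_width: 0.0292
```

```bash
python3 st.py .511 -.095 .057 .327
```

```text
k 0 rv [-0.002 -0.002 -0.   ]
k 3.1 rv [ 3.14e+00 -0.00e+00  3.00e-03]
clock 11.3 pos [0.6035 0.0055 0.057 ] yawY 0.3252 q [ 0.16  0.76 -0.39  1.77  0.42  0.7  -0.13]
tool shift mm [-1.000e-01 -1.198e+02  6.570e+01] F [ -3.7 -10.   10.6] M [-2.24  0.89 -0.24] w 29.2
[[-0.001, 0.948, 0.32], [0.002, 0.32, -0.948], [-1.0, 0.0, -0.002]]
in jig mm [54.6  5.8] F jig [-6.8 -8.3 10.6]
```

jog_arm(commands=[[0.15,0.4,-6,-0.001,0.001,0.001],[0.15,0.4,-6,-0.001,0.002,0.001],[0.15,0.4,-6,-0.001,0.002,0.001],[0.15,0.4,-6,-0.001,0.002,0.001],[0.15,0.4,-6,-0.001,0.002,0.001]])

```text
clock: 11.8
position: [0.596, 0.027, 0.057]
tool_rot: [-1.952, 1.569, 3.079]
force: [-5.3, -10.3, 12.6]
grip_width: 0.0291
```

```bash
python3 st.py .511 -.095 .057 .327
```

```text
k 0 rv [-0.008 -0.001  0.002]
k 3.1 rv [3.133e+00 2.000e-03 1.000e-03]
clock 11.8 pos [0.596 0.027 0.057] yawY 0.3187 q [ 0.12  0.75 -0.39  1.79  0.42  0.69 -0.18]
tool shift mm [ 1.00e-01 -1.19e+02  8.92e+01] F [ -5.3 -10.3  12.6] M [-2.25  0.99  0.13] w 29.1
[[-0.002, 0.95, 0.313], [0.0, 0.313, -0.95], [-1.0, -0.002, -0.001]]
in jig mm [54.6 28.6] F jig [-8.3 -8.  12.6]
```

jog_arm(commands=[[0.12,0.4,-6,-0.005,0.001,0.001],[0.12,0.4,-6,-0.004,0.002,0.001],[0.12,0.4,-6,-0.003,0.002,0.001],[0.12,0.4,-5,-0.002,0.002,0.001],[0.12,0.4,-4,-0.002,0.001,0.001]])

```text
clock: 12.3
position: [0.5894, 0.0466, 0.057]
tool_rot: [-1.239, 1.568, -2.486]
force: [-4.4, -10.5, 11.8]
grip_width: 0.0296
```

```bash
python3 st.py .511 -.095 .057 .327; python3 pic.py 7
```

```text
k 0 rv [-0.003  0.001  0.003]
k 3.1 rv [ 3.138e+00  5.000e-03 -2.000e-03]
clock 12.3 pos [0.5894 0.0466 0.057 ] yawY 0.3238 q [ 0.09  0.74 -0.39  1.8   0.42  0.68 -0.21]
tool shift mm [   0.5 -119.4  109.3] F [ -4.4 -10.5  11.8] M [-1.98  0.75 -0.1 ] w 29.6
[[-0.002, 0.948, 0.318], [-0.002, 0.318, -0.948], [-1.0, -0.003, 0.001]]
in jig mm [54.6 49.3] F jig [-7.6 -8.4 11.8]
```

View pics/s7.png

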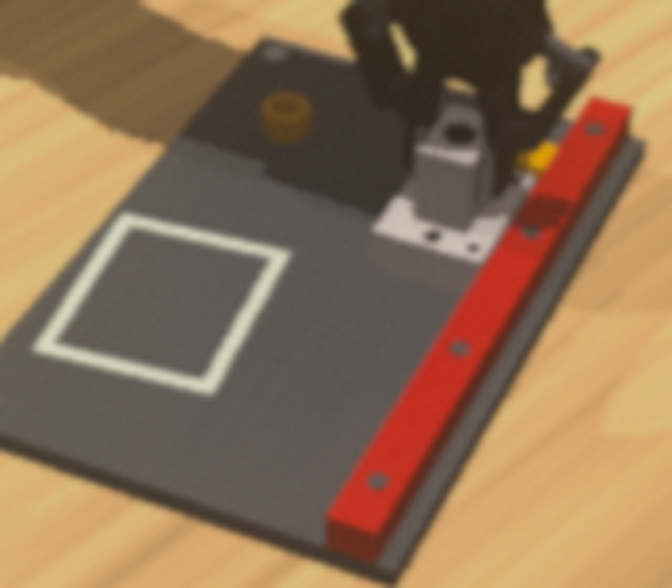

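The block is against the fence (no gap seen along its edge at (480,250)), and the stop is still a little ahead. Creeping on.

jog_arm(commands=[[0.12,0.4,-3,-0.002,0.001,0.001],[0.12,0.4,-3,-0.001,0.001,0.001],[0.12,0.4,-3,-0.001,0.001,0.001],[0.12,0.4,-2,-0.001,0.001,0.001]])

```text
clock: 12.8
position: [0.5874, 0.0522, 0.0571]
tool_rot: [-0.739, 1.565, -1.989]
force: [-4.8, -10.8, 12.5]
grip_width: 0.0297
```

```bash
python3 st.py .511 -.095 .057 .327
```

```text
k 0 rv [-0.007  0.004  0.004]
k 3.1 rv [ 3.135  0.006 -0.007]
clock 12.8 pos [0.5874 0.0522 0.0571] yawY 0.3202 q [ 0.07  0.74 -0.38  1.8   0.42  0.68 -0.23]
tool shift mm [   1.1 -118.9  115.6] F [ -4.8 -10.8  12.5] M [-1.93  0.93  0.08] w 29.7
[[-0.002, 0.949, 0.315], [-0.006, 0.315, -0.949], [-1.0, -0.004, 0.004]]
in jig mm [54.6 55.2] F jig [-8.1 -8.7 12.5]
```

jog_arm(commands=[[0.12,0.4,-3,-0.004,0.003,0.002],[0.12,0.4,-2.5,-0.003,0.002,0.002],[0.12,0.4,-2,-0.002,0.002,0.001],[0.12,0.4,-1.5,-0.001,0.001,0.001]])

```text
clock: 13.2
position: [0.5862, 0.0558, 0.057]
tool_rot: [-0.696, 1.566, -1.945]
force: [-4.2, -11.0, 12.5]
grip_width: 0.0295
```

```bash
python3 st.py .511 -.095 .057 .327
```

```text
k 0 rv [-0.005  0.004  0.003]
k 3.1 rv [ 3.137  0.005 -0.006]
clock 13.2 pos [0.5862 0.0558 0.057 ] yawY 0.3219 q [ 0.07  0.74 -0.38  1.81  0.42  0.68 -0.24]
tool shift mm [   0.9 -119.   119.2] F [ -4.2 -11.   12.5] M [-1.91  0.95  0.05] w 29.5
[[-0.002, 0.949, 0.316], [-0.005, 0.316, -0.949], [-1.0, -0.003, 0.004]]
in jig mm [54.6 59. ] F jig [-7.6 -9.  12.5]
```

jog_arm(commands=[[0.1,0.4,-2,-0.003,0.003,0.002],[0.1,0.4,-2,-0.002,0.003,0.001],[0.1,0.4,-1.5,-0.002,0.002,0.001],[0.1,0.4,-1.5,-0.001,0.001,0.001]])

```text
clock: 13.6
position: [0.5856, 0.0574, 0.057]
tool_rot: [-1.021, 1.567, -2.27]
force: [-5.1, -9.5, 11.8]
grip_width: 0.0297
```

```bash
python3 st.py .511 -.095 .057 .327
```

```text
k 0 rv [-0.005  0.002  0.003]
k 3.1 rv [ 3.136e+00  5.000e-03 -3.000e-03]
clock 13.6 pos [0.5856 0.0574 0.057 ] yawY 0.3216 q [ 0.07  0.74 -0.38  1.81  0.42  0.68 -0.24]
tool shift mm [   0.6 -119.   121. ] F [-5.1 -9.5 11.8] M [-1.94  0.87  0.09] w 29.7
[[-0.002, 0.949, 0.316], [-0.003, 0.316, -0.949], [-1.0, -0.003, 0.002]]
in jig mm [54.6 60.7] F jig [-7.9 -7.3 11.8]
```

jog_arm(commands=[[0.05,0.4,-2,-0.003,0.002,0.001],[0.05,0.4,-2,-0.002,0.002,0.001],[0.05,0.4,-2,-0.002,0.002,0.001]])

```text
clock: 13.9
position: [0.585, 0.0594, 0.057]
tool_rot: [-1.264, 1.567, -2.512]
force: [-4.0, -9.7, 9.8]
grip_width: 0.0294
```

```bash
python3 st.py .511 -.095 .057 .327
```

```text
k 0 rv [-0.005  0.001  0.004]
k 3.1 rv [ 3.137e+00  6.000e-03 -2.000e-03]
clock 13.9 pos [0.585  0.0594 0.057 ] yawY 0.3222 q [ 0.06  0.74 -0.39  1.81  0.42  0.68 -0.24]
tool shift mm [   0.7 -119.1  123. ] F [-4.  -9.7  9.8] M [-1.87  0.72  0.04] w 29.4
[[-0.003, 0.949, 0.317], [-0.003, 0.317, -0.949], [-1.0, -0.004, 0.001]]
in jig mm [54.7 62.8] F jig [-7.  -7.9  9.8]
```

jog_arm(commands=[[0.05,0.4,-2,-0.003,0.002,0.001],[0.05,0.4,-2,-0.002,0.002,0.001]])

```text
clock: 14.1
position: [0.5849, 0.0597, 0.0571]
tool_rot: [-1.127, 1.566, -2.376]
force: [-1.2, -13.8, 9.1]
grip_width: 0.0295
```

```bash
python3 st.py .511 -.095 .057 .327;python3 pic.py 8
```

```text
k 0 rv [-0.004  0.002  0.004]
k 3.1 rv [ 3.137e+00  7.000e-03 -3.000e-03]
clock 14.1 pos [0.5849 0.0597 0.0571] yawY 0.3225 q [ 0.06  0.74 -0.38  1.81  0.42  0.68 -0.24]
tool shift mm [   0.9 -119.1  123.3] F [ -1.2 -13.8   9.1] M [-2.81  0.28  0.07] w 29.5
[[-0.004, 0.948, 0.317], [-0.003, 0.317, -0.948], [-1.0, -0.004, 0.002]]
in jig mm [54.7 63.1] F jig [ -5.6 -12.7   9.1]
```

View pics/s8.png

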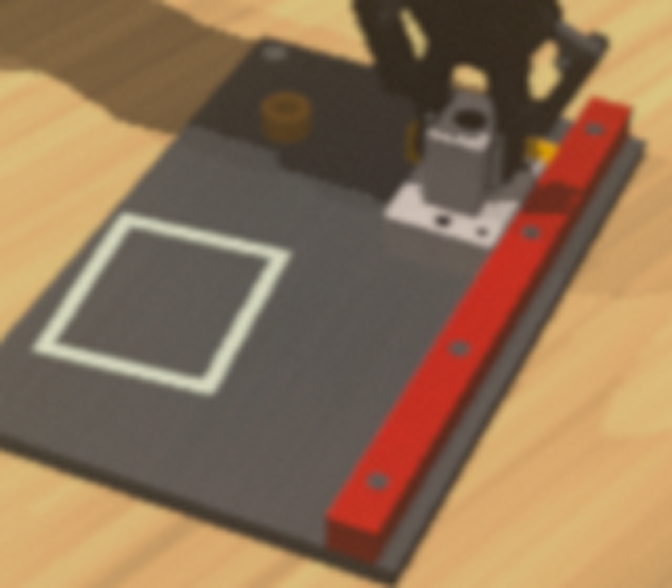

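View pics/t8.png

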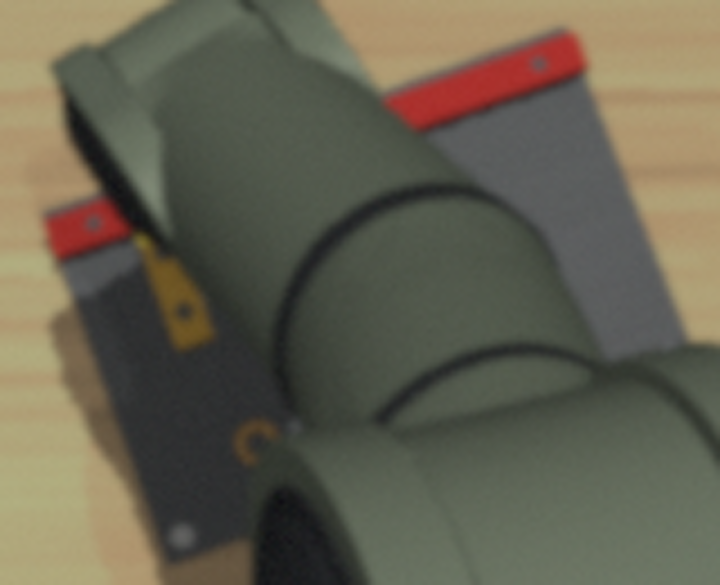

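jog_arm(commands=[[0.05,0.6,-1.5,-0.003,0.002,0.002],[0.05,0.6,-1.5,-0.002,0.002,0.002]])

```text
clock: 14.4
position: [0.5849, 0.0596, 0.057]
tool_rot: [-1.062, 1.566, -2.31]
force: [-5.2, -10.5, 11.8]
grip_width: 0.0296
```

```bash
python3 st.py .511 -.095 .057 .327
```

```text
k 0 rv [-0.004  0.002  0.004]
k 3.1 rv [ 3.138e+00  6.000e-03 -3.000e-03]
clock 14.4 pos [0.5849 0.0596 0.057 ] yawY 0.3229 q [ 0.06  0.74 -0.38  1.81  0.42  0.68 -0.24]
tool shift mm [   0.8 -119.2  123.1] F [ -5.2 -10.5  11.8] M [-2.07  1.07 -0.01] w 29.6
[[-0.003, 0.948, 0.317], [-0.003, 0.317, -0.948], [-1.0, -0.004, 0.002]]
in jig mm [54.7 63. ] F jig [-8.4 -8.2 11.8]
```

jog_arm(commands=[[0.05,0.8,-2,-0.002,0.003,0.003],[0.05,0.8,-2,-0.002,0.002,0.003]])

```text
clock: 14.6
position: [0.5849, 0.0597, 0.057]
tool_rot: [-0.718, 1.568, -1.967]
force: [-5.2, -13.9, 12.6]
grip_width: 0.0295
```

```bash
python3 st.py .511 -.095 .057 .327
```

```text
k 0 rv [-0.005  0.002  0.002]
k 3.1 rv [ 3.137e+00  3.000e-03 -4.000e-03]
clock 14.6 pos [0.5849 0.0597 0.057 ] yawY 0.3219 q [ 0.06  0.74 -0.38  1.81  0.42  0.68 -0.24]
tool shift mm [   0.5 -119.   123.3] F [ -5.2 -13.9  12.6] M [-2.7   1.18  0.17] w 29.5
[[-0.001, 0.949, 0.316], [-0.003, 0.316, -0.949], [-1.0, -0.002, 0.002]]
in jig mm [54.7 63.1] F jig [ -9.4 -11.5  12.6]
```

jog_arm(commands=[[0,0.9,-2.2,-0.004,0.002,0.003],[0,1,-2.2,-0.003,0.002,0.003]])

```text
clock: 14.8
position: [0.5849, 0.0596, 0.057]
tool_rot: [-0.184, 1.567, -1.431]
force: [-5.5, -14.8, 13.2]
grip_width: 0.0296
```

```bash
python3 st.py .511 -.095 .057 .327; python3 - <<'E'
from workcell import grab_frame
for i in range(6): grab_frame("scene")
E
python3 st.py .511 -.095 .057 .327
```

```text
k 0 rv [-0.004  0.004  0.001]
k 3.1 rv [ 3.138e+00  1.000e-03 -6.000e-03]
clock 14.8 pos [0.5849 0.0596 0.057 ] yawY 0.3233 q [ 0.06  0.74 -0.38  1.81  0.42  0.67 -0.24]
tool shift mm [   0.6 -119.2  123.1] F [ -5.5 -14.8  13.2] M [-2.82  1.59 -0.02] w 29.6
[[0.001, 0.948, 0.318], [-0.004, 0.318, -0.948], [-1.0, -0.001, 0.004]]
in jig mm [54.6 63. ] F jig [-10.1 -12.2  13.2]
k 0 rv [-0.004  0.004  0.001]
k 3.1 rv [ 3.138e+00  1.000e-03 -6.000e-03]
clock 15.1 pos [0.5849 0.0596 0.057 ] yawY 0.3232 q [ 0.06  0.74 -0.38  1.81  0.42  0.67 -0.24]
tool shift mm [   0.6 -119.2  123.1] F [ -5.2 -14.7  13.1] M [-2.79  1.43 -0.  ] w 29.0
[[0.0, 0.948, 0.318], [-0.004, 0.318, -0.948], [-1.0, -0.001, 0.004]]
in jig mm [54.6 63.1] F jig [ -9.7 -12.2  13.1]
```

Forces are steady (about 10 N to the fence, 12 N to the stop). One last visual check with the seated pose overlaid.

```bash
python3 - <<'E'
from h import *
from workcell import grab_frame
im=grab_frame("scene")[:,:,::-1].copy();cv2.imwrite("pics/full9.png",im)
x0,y0,w,h,k=310,205,95,80,7
cr=cv2.resize(im[y0:y0+h,x0:x0+w],None,fx=k,fy=k,interpolation=2)
f=np.load("fit.npy");b=place(f[:3],(55,f[6]-40,0))[0];b=np.r_[b[:2],f[2]]
for L in(box(-30,30,-40,40,37),box(-15,15,-22,22,82),box(-30,30,-40,40,12)):
    q=((proj("scene",place(b,L))-[x0,y0]+.4)*k).astype(np.int32);cv2.polylines(cr,[q],True,(255,0,255),1)
cv2.imwrite("pics/o9.png",cr)
E
```

```text
(no output)
```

View pics/o9.png

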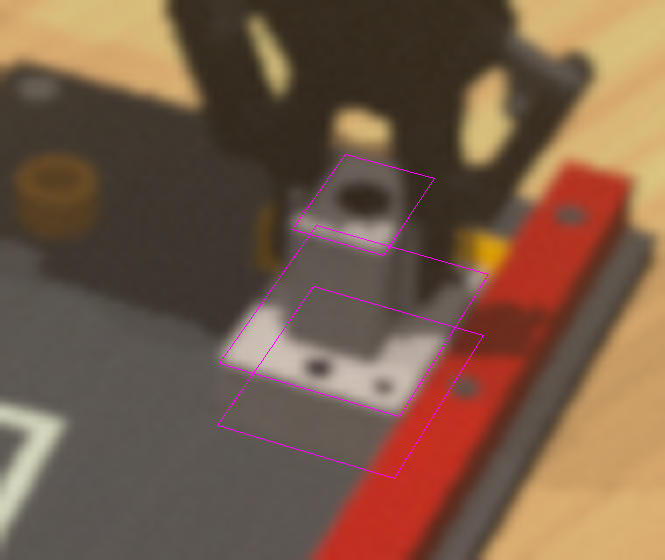

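View pics/full9.png

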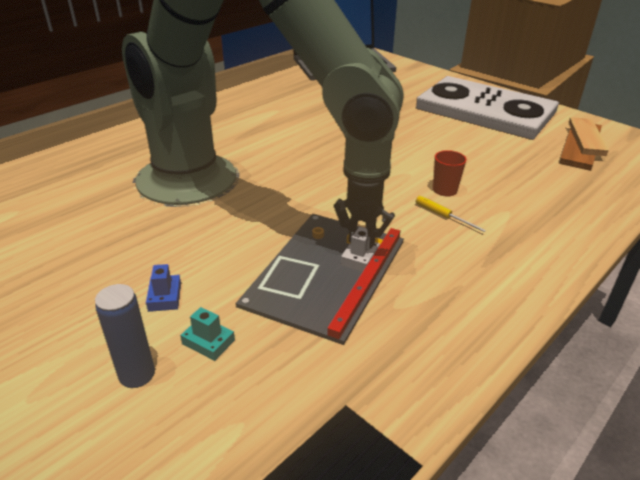

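The overlay matches: the block is seated at the fence and stop, upright, and the bystanders are where they were. Handing in while holding.

```bash
python3 -c "
from workcell import bot,observe
o=observe();print(o['force'],o['grip_width'],o['clock'])
print(bot.job_done())"
```

```text
[ -4.18400455 -14.87548024  13.47978393] 0.029433665081450667 15.15
the job is handed in; nothing more can be done
None
```

The aluminium block is seated against the red fence and the yellow stop, and the job was handed in with the gripper still holding it. No verdict was reported.

**What I did:** I gripped the grey block by its boss across the 30 mm sides. The blue and teal look-alikes were left alone. I slid it off its mark, turned it square to the jig, and met the fence about 85 mm short of the stop. Then I kept light pressure on the fence and slid it along until it met the stop.

**Last checks:**
- **Position:** the tool stalled at jig (54.6, 63.1) mm, against about (55, 63) expected for a seated block. The overlay of the seated pose agreed with the final picture to about 1–2 px.
- **Pressure:** the last steady reading before hand-in was about 10 N on the fence and 12 N on the stop. It also showed about 13 N downward, so some of the sideways push goes into friction.
- **Alignment:** the moment about the vertical was close to zero, so the long side lies flat. The tool tilt was about 0.004 rad.
- **Bystanders:** they look unmoved in the final picture, at 15.15 s on the clock.

**What was off:**
- **Downward force:** while I tested the arm's stiffness at the parking mark, it briefly reached 67 N through the gripped block. That stays under the 120 N wrist limit, but it was more than I intended.
- **Tilt:** during the slides the tool tilted up to about 0.011 rad before I corrected it.
- **Jig angle:** pressing on the fence suggested the jig is turned about 0.327 rad, against 0.332 from the camera fit.

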